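# Log the optical unit, then hold the glass reference cell in its light path

## Robot

A 7-joint arm with a two-finger parallel gripper is mounted at the origin on the work surface. World frame = base frame: x ahead of the robot, y to its left, z up, the work surface at z = 0. Lengths are in m, angles in rad, forces in N, time in s.
With the tool pointing down it reaches from about 0.425 to 0.925 m from the base axis. Payload 6.8 kg.
Tool frame: the origin (TCP) lies between the finger pads; the fingertips stand 11 mm ahead of it and the grasp point (between the pads) lies 8 mm behind it; z points along the fingers, y is the line along which they close (so a half turn about z gives the same grasp; the last joint's range is limited). The gripper opens to 85 mm and grips with 20 to 120 N. Pads are 22 mm wide; open, the fingers measure 114 mm over their backs; the gripper's body (76 mm by 85 mm) begins 54 mm behind the grasp point. The pads swing forward as they close: fully open they stand 13 mm farther back than shut.
Start: joints at [-1.376, 0.477, 0.022, 1.555, -0.011, 1.109, -0.083], TCP at [0.201, 0.644, 0.242] pointing down, gripper open.
Joint ranges: [-2.96, 2.96], [-0.34, 2.1], [-1.41, 1.46], [0.24, 2.44], [-1.37, 4.51], [0.17, 1.92], [-2.96, 2.96]. Speed limits (rad/s): [2.39, 2.39, 3.14, 3.14, 3.14, 3.14, 3.14].

## Interface

Orientations are given as a rotation vector (axis times angle).
In Python, from bench import r gives the robot as it stands.
- The arm moves only by the tool send_rows, never from a script. Its argument "deltas" is a list of rows, each an object of numbers: "dx", "dy", "dz": the shift along the world's x, y, z in mm; "rx", "ry", "rz": the turn, a rotation vector about the world's x, y, z in degrees. A call has 1 to 5 rows; each row is the pose to reach, as a shift and turn from the pose commanded when the call began; what a row does not reach only later rows make up. A row lasts 1/12 s, in which the tool goes at most 41.7 mm and 7.16 degrees, less where a joint would pass 70% of its speed; a pose out of reach is approached as far as the arm can. A call with a gripper value outside its range is refused whole. "jaw" is the finger opening in mm, from 0 to 85.4, set as the call begins (left out, the last holds). The fingers move at their own pace and stop on an object; "newtons" is the grip in N (left out, the last holds). Time passes only in rows, so rows that repeat a pose let the fingers close. It gives the time, the measured TCP pose, the force, the opening and the grip force at its end, in the units of the state.
- r.get_obs(): the state, without advancing time (a new reading comes with each control period).
- r.grab_frame(name): name is "side" or "top" or "wrist"; returns a dict with "frame" (384x512x3 uint8, blue, green, red), "z_map" (384x512 float32, m along the optical axis (not along the pixel's ray), 0 where there is no reading), "vertical_fov" (degrees; the focal length in pixels is half the picture's height over the tangent of half this angle, whatever the lens; pixels are square), "cx", "cy" (the principal point, pixels), "xyz" and "orientation" of the camera in the world. Camera axes: x right, y down, z forward; pixel columns grow to the right and rows downward; lengths in m; the calibration is good to about 2 mm. A picture is of the moment at which its call begins.
- r.hand_in(): hands the job in; it is judged then, once.
The state is a dict: "clock": time; "joints": joint angles; "qvel": joint speeds; "tau": joint torques, N m; "tcp_pos": TCP position; "orientation": TCP orientation; "contact_force": force on the tool from outside, world axes, zero at the start; "moment": the same for the moment, N m; "grip_width": finger opening in m; "gripper_force": force on a finger pad.
Only numpy, scipy, OpenCV 4.12 (cv2) and the standard library are available. Lean on these libraries where they do the work, as an engineer would, in place of code of your own. Each camera call takes 0.05 s, during which the arm holds its last target. There are 200 camera calls.

## Task

Log the optical unit: hold the hand scanner still and upright, window down, about 4 cm above the middle of the bar-code label for a good second, then stand it gently back in its tray and let go. Then take the taller glass cell, touching only its frosted faces, and hold it upright and still midway between the two lens snouts, its mid-height level with them, squarely so that the light passes straight through both clear windows; finish while still holding it there. Do not knock the optical unit, and leave the short cell and the other things alone.

Things in the scene. Friction and masses are not known exactly. Their poses are not given: they have to be found in the camera images.
- unit: Optical unit, fixed: aluminium baseplate 150 (x) x 240 (y) x 10 mm; origin at the centre of its underside. Two dark heads 44 (x) x 46 (y) mm, tops 78 mm above the bench, at x +25, y +87 / -87 mm face each other along y; each has a black lens snout 22 mm across ending at y +50 / -50 (100 mm free between). The light runs between the snouts along y, 4 mm thick. Circuit boards under 25 mm high at x -45.
- beam_mid (a point): Middle of the light path, midway between the two lens snouts: 60 mm above the bench (50 mm above the baseplate). Axes as the unit's: y along the light.
- label (a point): Centre of the white paper bar-code label, 26 (x) x 44 (y) mm, stuck flat on the baseplate 70 mm in front (-x) of the light path, 11 mm above the bench. Axes as the unit's, z up.
- tray: Parking tray of the scanner, fixed to the bench: white open square tray 110 x 110 x 14 mm, walls 5 mm thick, inner floor 100 x 100 mm and 5 mm above the bench. Origin at the centre of its underside.
- scanner: Hand scanner, loose, about 0.18 kg, 110 mm tall, stands upright in its tray, window down: square grey hood 46 x 46 x 34 mm high at the bottom, above it a square grey neck 32 x 32 mm from 34 to 110 mm height, with a small black trigger on its -x side. Origin at the centre of its underside, z up along the neck.
- scanner_mid (a point): Centre of the scanner, on the axis of the neck 55 mm above its underside; x and y square to the neck's faces.
- scanner_window (a point): Centre of the scanner's window, in its underside. It looks along the scanner's -z.
- stand: Cell stand, fixed to the bench: black block 70 (x) x 140 (y) x 16 mm with two pockets 8 mm deep, at y +35 and -35 mm, that hold the two cells upright, loosely (about 1 mm play all round). Origin at the centre of its underside.
- cell: The taller glass cell, loose, about 0.1 kg, upright in either pocket of the stand: 18 (x) x 32 (y) x 60 mm high. Its frosted (white, matt) wide faces lie at x +9 and -9 mm, each 30 mm wide along y: grip across these, 18 mm apart. Two clear windows look along +y and -y. Origin at the centre of its underside (8 mm above the bench at the start), z up.
- cell_mid (a point): Centre of the taller cell, half-way up (30 mm above its underside); axes as the cell's: x across the frosted faces, y through the windows.
- cell_windows: The two clear windows of the taller cell, its narrow end faces at y +16 and -16 mm, each 14 mm wide and 54 mm high. The fingers must not touch them. Origin and axes are the cell's.
- short_cell: A second glass cell of the same 18 x 32 mm plan but only 36 mm high, in the other pocket of the stand: leave it alone. Origin at the centre of its underside.
- spool: Bystander: red solder spool standing on the bench, 60 mm across, 34 mm high. Origin at the centre of its underside.
- heatsink: Bystander: black finned heat sink 42 x 50 x 28 mm. Origin at the centre of its underside.
- screwdriver: Bystander: blue-handled screwdriver lying on the bench at the far side, along its x. Origin at the underside.
Not all that is in view belongs to the job. Of the things that look like the scanner, the largest one is meant.

How it is judged:
By the outcome, as a careful person would: the job done as asked, in the order asked, and still so for the second after the job is handed in, while the arm keeps its last pose, push and grip.
It also fails if it takes over 61 s, if anything falls off the work surface, if the arm or the gripper's body presses on something with over 40 N, if the wrist force passes 120 N, or if a joint passes its speed limit or range.

## Working session

There is one attempt and no reset: what is moved stays moved. The work goes in short steps, Python scripts to look and compute and a tool call to move; the robot and the scene stay as the last step left them, time stands still between calls to the robot, and variables do not carry over. Pictures are saved under pics/ and viewed, at most 10 in all, crops included, and the job is handed in when it is done.

Besides the shell and the picture viewer there is one more tool, called by a JSON object that holds its "op" and its "data". send_rows: Moves the arm, as the interface text tells. Its arguments: {"type":"object","properties":{"deltas":{"type":"array","items":{"type":"object","properties":{"dx":{"type":"number"},"dy":{"type":"number"},"dz":{"type":"number"},"rx":{"type":"number"},"ry":{"type":"number"},"rz":{"type":"number"}}}},"jaw":{"type":"number"},"newtons":{"type":"number"}},"required":["deltas"]}

```bash
mkdir -p pics; ls; cat > h.py <<'E'
import numpy as np, cv2
from scipy.spatial.transform import Rotation as R
from bench import r
def grab(n):
    f=r.grab_frame(n); h=f["frame"].shape[0]
    f["f"]=h/2/np.tan(np.radians(f["vertical_fov"])/2)
    o=np.array(f["orientation"],float)
    f["R"]=R.from_rotvec(o).as_matrix() if o.shape==(3,) else o
    z=f["z_map"]; v,u=np.mgrid[:z.shape[0],:z.shape[1]]
    c=np.stack([(u-f["cx"])/f["f"]*z,(v-f["cy"])/f["f"]*z,z],-1)
    f["P"]=c@f["R"].T+np.array(f["xyz"]); f["P"][z==0]=np.nan
    return f
E
python3 - <<'E'
from h import *
print(r.get_obs())
for n in("top","side"):
    f=grab(n); cv2.imwrite(f"pics/{n}0.png",cv2.resize(f["frame"],(800,600))); np.savez(f"{n}0.npz",P=f["P"],img=f["frame"])
    print(n,f["xyz"],f["orientation"],f["f"],f["cx"],f["cy"])
E
```

```text
pics
{'clock': 0.0, 'joints': array([-1.37612221,  0.47782274,  0.02236387,  1.55647272, -0.0115096 ,
        1.10930641, -0.08310657]), 'qvel': array([-8.75104852e-04, -2.38599101e-03,  3.57891812e-05, -3.35711570e-04,
        3.51189608e-04, -7.52107708e-04,  4.54281419e-04]), 'tau': array([-2.77964045e-04, -5.96433592e+01,  1.60700910e+00, -2.81194121e+01,
        1.22710966e-02,  9.30697366e-03,  1.98756339e-05]), 'tcp_pos': array([0.20111519, 0.6437283 , 0.24130201]), 'orientation': array([-4.73777424e-01, -3.10551854e+00,  2.94579567e-03]), 'contact_force': array([ 0.48101044, -0.02054579, -0.36842042]), 'moment': array([ 0.01019449, -0.05105074, -0.01866313]), 'gripper_force': 0.0, 'grip_width': 0.08525975213149344}
top [ 0.5089053  -0.07477691  1.09870036] [-2.20454345  2.17821558 -0.07576374] 369.19997238517476 258.7662965130791 189.8329552826069
side [0.26241538 0.67046665 0.68891388] [-0.54839325  2.62167889 -1.29700911] 395.29703691982934 256.5504772827882 197.69621071780438
```

View pics/top0.png

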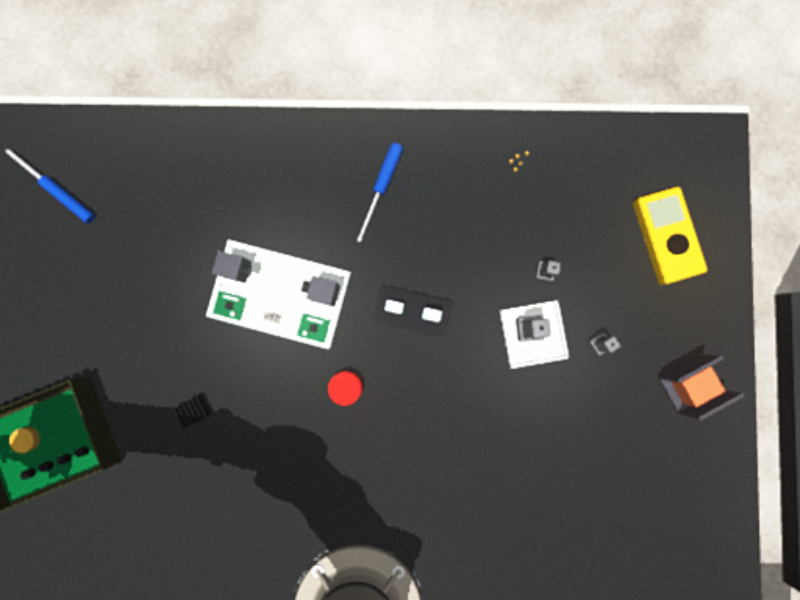

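View pics/side0.png

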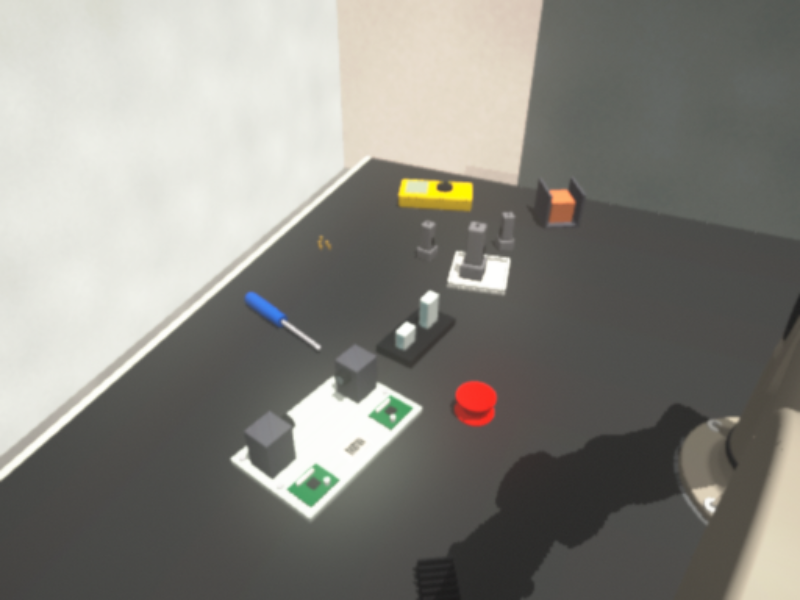

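The top view (800x600) shows these scanner-like candidates: one in the white tray at (537,327), which is the largest, and small look-alikes at (548,268) and (606,342). I choose the one in the tray. The unit is at (280,293) with its label at (272,317). The stand is at (415,310). Its cells are at (394,307) and (432,315), and the side view shows the right one is taller.

```bash
cat > m.py <<'E'
from h import *
d=np.load("top0.npz");P=d["P"];img=d["img"]
z=P[...,2]; s=1.5625
def box(u0,v0,u1,v1,m):
    M=np.zeros(z.shape,bool); M[int(v0/s):int(v1/s),int(u0/s):int(u1/s)]=1
    return M&m
def rect(name,M,fit=True):
    Q=P[M]; c,sz,a=cv2.minAreaRect((Q[:,:2]*1000).astype(np.float32))
    print(name,len(Q),"c",np.round(c,1),"sz",np.round(sz,1),"a",round(a,1),"med",np.round(np.median(Q,0)*1000,1))
br=img.min(-1); 
rect("plate",box(195,230,360,360,(z>.004)&(z<.03)))
rect("headL",box(205,240,265,290,(z>.07)))
rect("headR",box(295,265,350,310,(z>.07)))
rect("tray",box(490,290,580,375,(z>.003)&(z<.03)&(br>120)))
rect("scanner top",box(490,290,580,375,(z>.09)))
rect("hood",box(490,290,580,375,(z>.027)&(z<.045)))
rect("stand",box(370,275,460,340,(z>.009)&(z<.03)))
rect("cellL",box(375,290,410,325,(z>.03)))
rect("cellR",box(412,290,450,330,(z>.03)))
print(np.nanmax(P[180:215,240:262,2]),np.nanmax(P[185:215,264:290,2]))
rect("label",box(258,305,285,327,(br<150)&(z<.03)))
rect("spool",box(320,360,370,410,z>.02)); rect("small1",box(530,250,570,285,z>.03)); rect("small2",box(585,325,625,360,z>.03))
for b,n in(((490,280,640,380),"scan"),((190,220,470,420),"unit")):
    u0,v0,u1,v1=[int(x/s) for x in b]; c=img[v0:v1,u0:u1]
    k=min(800/c.shape[1],600/c.shape[0]); cv2.imwrite(f"pics/c_{n}.png",cv2.resize(c,None,fx=k,fy=k,interpolation=cv2.INTER_CUBIC))
    print(n,u0,v0,k)
E
python3 m.py
```

```text
plate 3490 c [586.  165.6] sz [305.6 223. ] a 88.2 med [572.6 161.4   9.1]
headL 272 c [626.9 232.5] sz [58.5 43.8] a 75.5 med [628.2 237.3  76.2]
headR 270 c [587.6  76.5] sz [59.8 44.1] a 76.2 med [586.   70.   76.5]
tray 815 c [ 512.8 -323.9] sz [110.1 110.5] a 10.6 med [ 503.8 -326.7    6. ]
scanner top 158 c [ 522.7 -312.2] sz [32.  31.7] a 6.3 med [ 523.5 -310.   113.3]
hood 105 c [ 522.1 -311.1] sz [46. 44.] a 2.7 med [ 524.3 -297.9   37. ]
stand 968 c [552.8 -93.6] sz [139.7  70.2] a 78.0 med [552.  -92.7  14.6]
cellL 71 c [559.9 -59. ] sz [31.6 17.8] a 77.6 med [559.1 -57.9  42.5]
cellR 79 c [ 545.3 -127.6] sz [31.6 17.7] a 77.8 med [ 544.3 -128.2   66.2]
0.04698363063770605 0.07183810316269468
label 2 c [539.7 164.5] sz [8.1 0. ] a 91.4 med [539.7 164.5  11.1]
spool 342 c [409.1  29. ] sz [56.7 57. ] a 45.8 med [409.1  29.2  32.9]
small1 107 c [ 630.8 -343.2] sz [22.3 24.3] a 79.1 med [ 630.  -338.6   74.3]
small2 118 c [ 496.7 -445.7] sz [23.3 23.1] a 34.3 med [ 496.4 -441.6   74.3]
scan 313 179 8.333333333333334
unit 121 140 4.4692737430167595
```

View pics/c_scan.png

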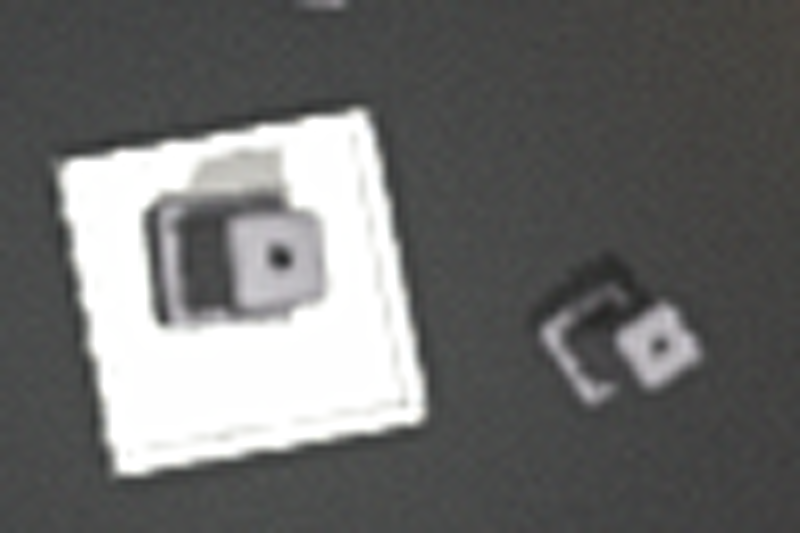

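{"op": "send_rows", "data": {"deltas": [{"dx": 60,"dy": 0,"dz": 20,"rz": 5},{"dx": 100,"dy": -35,"dz": 20,"rz": 10},{"dx": 140,"dy": -75,"dz": 20,"rz": 15},{"dx": 180,"dy": -115,"dz": 20,"rz": 20},{"dx": 215,"dy": -155,"dz": 20,"rz": 23}], "jaw": 85}}

```text
$.deltas[0]: bad value
```

The crop confirms the large scanner in the tray, with its neck top at crop (280,258). The look-alike at (660,345) is clearly smaller.

{"op": "send_rows", "data": {"deltas": [{"dx": 38,"dy": 0,"dz": 10,"rx": 0,"ry": 0,"rz": 5},{"dx": 76,"dy": -15,"dz": 20,"rx": 0,"ry": 0,"rz": 10},{"dx": 110,"dy": -40,"dz": 20,"rx": 0,"ry": 0,"rz": 15},{"dx": 140,"dy": -68,"dz": 20,"rx": 0,"ry": 0,"rz": 20},{"dx": 165,"dy": -100,"dz": 20,"rx": 0,"ry": 0,"rz": 23}], "jaw": 85}}

```text
clock: 0.52
tcp_pos: [0.3686, 0.543, 0.2617]
orientation: [-0.16, 3.137, -0.001]
contact_force: [0.3, 1.2, 0.1]
grip_width: 0.0851
gripper_force: 0.0
```

{"op": "send_rows", "data": {"deltas": [{"dx": 25,"dy": -32,"dz": 0,"rx": 0,"ry": 0,"rz": 0},{"dx": 50,"dy": -64,"dz": 0,"rx": 0,"ry": 0,"rz": 0},{"dx": 75,"dy": -96,"dz": 0,"rx": 0,"ry": 0,"rz": 0},{"dx": 100,"dy": -128,"dz": 0,"rx": 0,"ry": 0,"rz": 0},{"dx": 125,"dy": -160,"dz": 0,"rx": 0,"ry": 0,"rz": 0}]}}

```text
clock: 0.93
tcp_pos: [0.492, 0.3823, 0.262]
orientation: [0.155, -3.137, 0.001]
contact_force: [-0.1, 1.1, -0.1]
grip_width: 0.0849
gripper_force: 0.0
```

{"op": "send_rows", "data": {"deltas": [{"dx": 6,"dy": -41,"dz": 0,"rx": 0,"ry": 0,"rz": 0},{"dx": 12,"dy": -82,"dz": 0,"rx": 0,"ry": 0,"rz": 0},{"dx": 18,"dy": -123,"dz": 0,"rx": 0,"ry": 0,"rz": 0},{"dx": 24,"dy": -164,"dz": 0,"rx": 0,"ry": 0,"rz": 0},{"dx": 30,"dy": -205,"dz": 0,"rx": 0,"ry": 0,"rz": 0}]}}

```text
clock: 1.35
tcp_pos: [0.521, 0.1771, 0.262]
orientation: [0.155, -3.137, 0.0]
contact_force: [0.9, 0.4, 0.2]
grip_width: 0.0849
gripper_force: 0.0
```

{"op": "send_rows", "data": {"deltas": [{"dx": 0,"dy": -41,"dz": 0,"rx": 0,"ry": 0,"rz": 0},{"dx": 0,"dy": -82,"dz": 0,"rx": 0,"ry": 0,"rz": 0},{"dx": 0,"dy": -123,"dz": 0,"rx": 0,"ry": 0,"rz": 0},{"dx": 0,"dy": -164,"dz": 0,"rx": 0,"ry": 0,"rz": 0},{"dx": 0,"dy": -205,"dz": 0,"rx": 0,"ry": 0,"rz": 0}]}}

```text
clock: 1.77
tcp_pos: [0.5206, -0.0277, 0.2622]
orientation: [0.155, -3.137, -0.0]
contact_force: [1.3, 0.1, -0.0]
grip_width: 0.0851
gripper_force: 0.0
```

{"op": "send_rows", "data": {"deltas": [{"dx": 0,"dy": -41,"dz": 0,"rx": 0,"ry": 0,"rz": 0},{"dx": 0,"dy": -82,"dz": 0,"rx": 0,"ry": 0,"rz": 0},{"dx": 0,"dy": -123,"dz": 0,"rx": 0,"ry": 0,"rz": 0},{"dx": 0,"dy": -164,"dz": 0,"rx": 0,"ry": 0,"rz": 0},{"dx": 0,"dy": -205,"dz": 0,"rx": 0,"ry": 0,"rz": 0}]}}

```text
clock: 2.18
tcp_pos: [0.5206, -0.2325, 0.2621]
orientation: [0.155, -3.137, -0.0]
contact_force: [0.9, 0.7, -0.8]
grip_width: 0.0849
gripper_force: 0.0
```

Now I'll look with the wrist camera while offset from the scanner.

```bash
cat > w.py <<'E'
import sys
from h import *
f=grab("wrist"); cv2.imwrite(f"pics/{sys.argv[1]}.png",cv2.resize(f["frame"],(800,600))); np.savez("w.npz",P=f["P"],img=f["frame"])
o=r.get_obs(); print(o["tcp_pos"],o["joints"].round(2),o["clock"],"cam",f["xyz"])
def rect(n,x,y,rad,z0,z1,white=0):
    P=f["P"]; m=(np.hypot(P[...,0]-x,P[...,1]-y)<rad)&(P[...,2]>z0)&(P[...,2]<z1)&(f["frame"].min(-1)>=white)
    if m.sum()<5: print(n,m.sum()); return
    c,s,a=cv2.minAreaRect((P[m][:,:2]*1000).astype(np.float32)); print(n,m.sum(),np.round(c,1),np.round(s,1),round(a,1),"z",np.median(P[m][:,2]).round(4))
for a in sys.argv[2:]:
    n,*v=a.split(","); rect(n,*map(float,v))
E
python3 w.py w1 top,.523,-.312,.04,.105,.125 hood,.523,-.312,.05,.027,.045 neck,.523,-.312,.04,.06,.125
```

```text
[ 0.51881603 -0.24254055  0.26263094] [ 0.03  0.3   0.36  1.8  -0.11  1.06  2.1 ] 2.2333 cam [ 0.45262827 -0.23843443  0.39367162]
top 900 [ 519.8 -313.1] [31.2 32.2] 5.4 z 0.1146
hood 460 [ 520.2 -313. ] [46.  46.2] 5.9 z 0.0383
neck 1242 [ 518.8 -313.1] [33.1 32.3] 5.4 z 0.1141
```

View pics/w1.png

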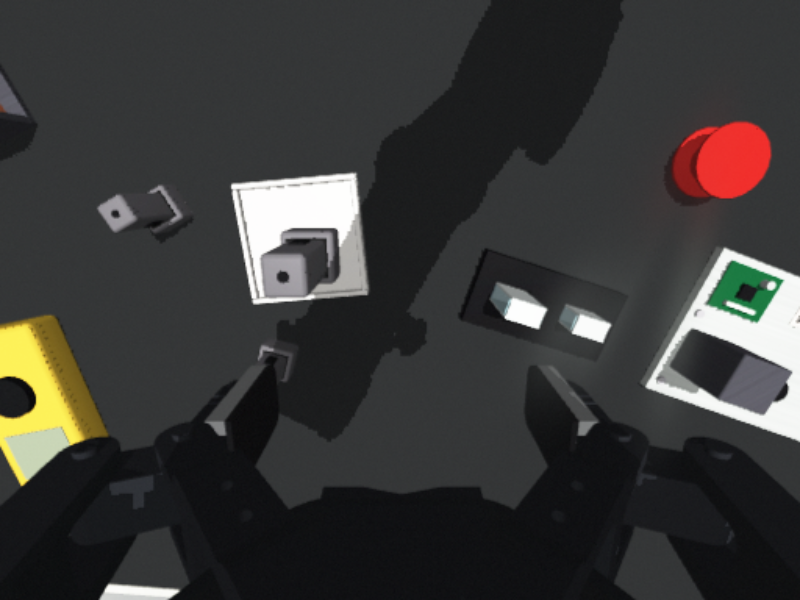

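The wrist picture shows the big scanner in its tray, neck top at (283,277). The tall cell is the left one in the stand at (520,305), the short cell is at (586,322), and the unit is on the right.

{"op": "send_rows", "data": {"deltas": [{"dx": 0,"dy": -35,"dz": -20,"rx": 0,"ry": 0,"rz": 0},{"dx": 0,"dy": -65,"dz": -45,"rx": 0,"ry": 0,"rz": 0},{"dx": 0,"dy": -81,"dz": -70,"rx": 0,"ry": 0,"rz": 0},{"dx": 0,"dy": -81,"dz": -70,"rx": 0,"ry": 0,"rz": 0},{"dx": 0,"dy": -81,"dz": -70,"rx": 0,"ry": 0,"rz": 0}]}}

```text
clock: 2.65
tcp_pos: [0.5199, -0.3117, 0.1906]
orientation: [0.151, -3.134, -0.002]
contact_force: [0.8, 0.6, 1.1]
grip_width: 0.085
gripper_force: 0.0
```

```bash
python3 w.py w2 top,.523,-.312,.04,.105,.125 hood,.523,-.312,.05,.027,.045
```

```text
[ 0.52122995 -0.31092212  0.19200947] [ 0.17  0.43  0.36  1.79 -0.18  0.95  2.27] 2.7 cam [ 0.45230417 -0.31764457  0.32233971]
top 1448 [ 519.4 -313.1] [30.9 32. ] 5.2 z 0.1146
hood 572 [ 518.5 -312.9] [43.8 46.2] 4.2 z 0.0381
```

{"op": "send_rows", "data": {"deltas": [{"dx": -1,"dy": -2,"dz": -30,"rx": 0,"ry": 0,"rz": 0},{"dx": -1,"dy": -2,"dz": -60,"rx": 0,"ry": 0,"rz": 0},{"dx": -1,"dy": -2,"dz": -90,"rx": 0,"ry": 0,"rz": 0},{"dx": -1,"dy": -2,"dz": -110,"rx": 0,"ry": 0,"rz": 0},{"dx": -1,"dy": -2,"dz": -110,"rx": 0,"ry": 0,"rz": 0}]}}

```text
clock: 3.12
tcp_pos: [0.5194, -0.3104, 0.0797]
orientation: [0.159, -3.134, -0.006]
contact_force: [-0.1, 0.1, -0.0]
grip_width: 0.0853
gripper_force: 0.0
```

{"op": "send_rows", "data": {"deltas": [{"dx": 0,"dy": 0,"dz": 0,"rx": 0,"ry": 0,"rz": 0},{"dx": 0,"dy": 0,"dz": 0,"rx": 0,"ry": 0,"rz": 0},{"dx": 0,"dy": 0,"dz": 0,"rx": 0,"ry": 0,"rz": 0},{"dx": 0,"dy": 0,"dz": 0,"rx": 0,"ry": 0,"rz": 0},{"dx": 0,"dy": 0,"dz": 0,"rx": 0,"ry": 0,"rz": 0}], "jaw": 20, "newtons": 40}}

```text
clock: 3.53
tcp_pos: [0.5213, -0.314, 0.0841]
orientation: [-0.155, 3.135, -0.001]
contact_force: [-0.0, 1.2, 5.6]
grip_width: 0.0316
gripper_force: 40.0
```

{"op": "send_rows", "data": {"deltas": [{"dx": 0,"dy": 0,"dz": 0,"rx": 0,"ry": 0,"rz": 0},{"dx": 0,"dy": 0,"dz": 0,"rx": 0,"ry": 0,"rz": 0},{"dx": 0,"dy": 0,"dz": 0,"rx": 0,"ry": 0,"rz": 0},{"dx": 0,"dy": 0,"dz": 0,"rx": 0,"ry": 0,"rz": 0},{"dx": 0,"dy": 0,"dz": 0,"rx": 0,"ry": 0,"rz": 0}]}}

```text
clock: 3.95
tcp_pos: [0.5213, -0.314, 0.0841]
orientation: [-0.155, 3.135, -0.001]
contact_force: [-1.2, 2.1, 6.9]
grip_width: 0.0315
gripper_force: 40.1
```

{"op": "send_rows", "data": {"deltas": [{"dx": 0,"dy": 0,"dz": 8,"rx": 0,"ry": 0,"rz": 0},{"dx": 0,"dy": 0,"dz": 30,"rx": 0,"ry": 0,"rz": 0},{"dx": 0,"dy": 0,"dz": 60,"rx": 0,"ry": 0,"rz": 0},{"dx": 0,"dy": 0,"dz": 90,"rx": 0,"ry": 0,"rz": 0},{"dx": 0,"dy": 15,"dz": 110,"rx": 0,"ry": 0,"rz": 0}]}}

```text
clock: 4.37
tcp_pos: [0.5201, -0.3025, 0.1959]
orientation: [-0.148, 3.135, -0.006]
contact_force: [0.2, -1.0, -1.3]
grip_width: 0.0317
gripper_force: 40.0
```

{"op": "send_rows", "data": {"deltas": [{"dx": 0,"dy": 30,"dz": 0,"rx": 0,"ry": 0,"rz": 0},{"dx": 0,"dy": 65,"dz": 0,"rx": 0,"ry": 0,"rz": 0},{"dx": 0,"dy": 100,"dz": 0,"rx": 0,"ry": 0,"rz": 0},{"dx": 0,"dy": 135,"dz": 0,"rx": 0,"ry": 0,"rz": 0},{"dx": 0,"dy": 170,"dz": 0,"rx": 0,"ry": 0,"rz": 0}]}}

```text
clock: 4.78
tcp_pos: [0.5198, -0.1273, 0.1929]
orientation: [-0.154, 3.137, 0.0]
contact_force: [0.9, 0.2, -1.1]
grip_width: 0.0316
gripper_force: 40.0
```

{"op": "send_rows", "data": {"deltas": [{"dx": 3,"dy": 35,"dz": 0,"rx": 0,"ry": 0,"rz": 0},{"dx": 6,"dy": 70,"dz": 0,"rx": 0,"ry": 0,"rz": 0},{"dx": 9,"dy": 105,"dz": 0,"rx": 0,"ry": 0,"rz": 0},{"dx": 12,"dy": 140,"dz": 0,"rx": 0,"ry": 0,"rz": 0},{"dx": 15,"dy": 170,"dz": 0,"rx": 0,"ry": 0,"rz": 0}]}}

```text
clock: 5.2
tcp_pos: [0.5349, 0.0438, 0.1929]
orientation: [-0.156, 3.137, 0.001]
contact_force: [-0.7, 0.3, -1.3]
grip_width: 0.0317
gripper_force: 40.0
```

```bash
python3 w.py w3
```

```text
[0.53561635 0.05121212 0.19286168] [-0.41  0.31  0.24  1.95 -0.1   0.89  1.56] 5.25 cam [0.46684009 0.03781443 0.32441077]
```

View pics/w3.png

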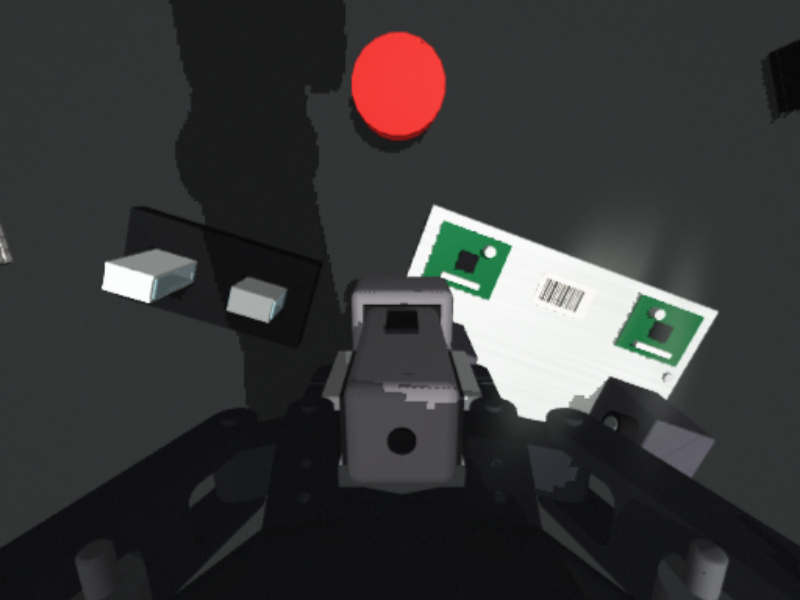

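The scanner is held square, with its trigger on the -x face at (402,320). The bar code is centred at about (562,296), and the label's paper is only faintly visible against the white plate.

```bash
python3 - <<'E'
from h import *
d=np.load("w.npz");P=d["P"]; print(np.nanmedian(P[186:193,356:364].reshape(-1,3),0))
g=d["img"].min(-1).astype(int); z=P[...,2]
v,u=np.mgrid[:384,:512]
m=(g<170)&(abs(u-360)<17)&(abs(v-189)<16)&(z<.02)
c,s,a=cv2.minAreaRect((P[m][:,:2]*1000).astype(np.float32));print(m.sum(),c,s,a)
# hood/scanner in hand: visible points near
n=P[270:295,235:280].reshape(-1,3); print(np.nanmedian(n,0))
c=d["img"][160:220,320:400]; cv2.imwrite("pics/lab.png",cv2.resize(c,(800,600),interpolation=cv2.INTER_CUBIC))
# plate edge and heads
for b in [(.59,.07),(.627,.235)]:
    k=(np.hypot(P[...,0]-b[0],P[...,1]-b[1])<.05)&(z>.07)&(z<.09); 
    if k.sum()>20: print(k.sum(),cv2.minAreaRect((P[k][:,:2]*1000).astype(np.float32)))
E
```

```text
[0.53650742 0.17028367 0.01066243]
177 (536.12646484375, 169.6330108642578) (32.0125846862793, 16.823217391967773) 74.94450378417969
[0.53420625 0.04469004 0.22389888]
67 ((567.6480712890625, 87.72152709960938), (17.571266174316406, 5.0014190673828125), 76.16414642333984)
1185 ((617.9303588867188, 233.31838989257812), (59.65161895751953, 31.812929153442383), 74.39055633544922)
```

View pics/lab.png

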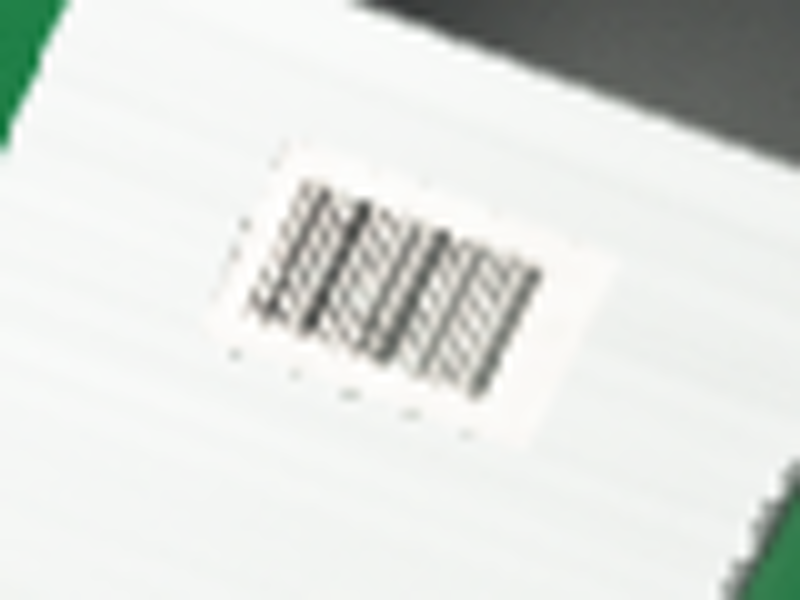

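The label's paper corners in the crop give its centre at crop (412,297), which is about (537,172) mm in the world. I'll move over it.

{"op": "send_rows", "data": {"deltas": [{"dx": 1,"dy": 35,"dz": 0,"rx": 0,"ry": 0,"rz": 0},{"dx": 2,"dy": 70,"dz": 0,"rx": 0,"ry": 0,"rz": 0},{"dx": 3,"dy": 105,"dz": 0,"rx": 0,"ry": 0,"rz": 0},{"dx": 4,"dy": 131,"dz": 0,"rx": 0,"ry": 0,"rz": 0},{"dx": 4,"dy": 131,"dz": 0,"rx": 0,"ry": 0,"rz": 0}]}}

```text
clock: 5.67
tcp_pos: [0.5386, 0.1797, 0.1928]
orientation: [-0.168, 3.136, 0.006]
contact_force: [0.2, 0.3, -1.7]
grip_width: 0.0314
gripper_force: 40.6
```

{"op": "send_rows", "data": {"deltas": [{"dx": 0,"dy": 0,"dz": -20,"rx": 0,"ry": 0,"rz": 0},{"dx": 0,"dy": 0,"dz": -40,"rx": 0,"ry": 0,"rz": 0},{"dx": 0,"dy": 0,"dz": -55,"rx": 0,"ry": 0,"rz": 0},{"dx": 0,"dy": 0,"dz": -61,"rx": 0,"ry": 0,"rz": 0},{"dx": 0,"dy": 0,"dz": -61,"rx": 0,"ry": 0,"rz": 0}]}}

```text
clock: 6.08
tcp_pos: [0.5383, 0.1713, 0.1302]
orientation: [0.154, -3.135, 0.002]
contact_force: [0.1, -0.0, -1.6]
grip_width: 0.0316
gripper_force: 40.5
```

{"op": "send_rows", "data": {"deltas": [{"dx": 0,"dy": 0,"dz": 0,"rx": 0,"ry": 0,"rz": 0},{"dx": 0,"dy": 0,"dz": 0,"rx": 0,"ry": 0,"rz": 0},{"dx": 0,"dy": 0,"dz": 0,"rx": 0,"ry": 0,"rz": 0}]}}

```text
clock: 6.33
tcp_pos: [0.5401, 0.1724, 0.1325]
orientation: [-0.154, 3.136, 0.001]
contact_force: [0.6, -0.1, -0.6]
grip_width: 0.0317
gripper_force: 40.5
```

```bash
python3 w.py w4 top,.538,.172,.035,.13,.18 hood,.538,.172,.04,.06,.095; python3 - <<'E'
from h import *
o=r.get_obs();M=R.from_rotvec(o["orientation"]).as_matrix();print(M.round(4),o["contact_force"],np.abs(o["qvel"]).max())
f=grab("side"); np.savez("s.npz",P=f["P"],img=f["frame"])
f=grab("top");P=f["P"]; Q=P[(np.hypot(P[...,0]-.538,P[...,1]-.172)<.04)&(P[...,2]<.1)&(P[...,2]>.03)]
print(len(Q),Q.min(0) if len(Q) else 0)
E
```

```text
[0.53993904 0.17244659 0.13237666] [-0.57  0.43  0.19  1.93 -0.11  0.79  1.35] 6.3833 cam [0.47175221 0.16646325 0.26387474]
top 10149 [538.4 172. ] [31.8 69.8] 6.0 z 0.1629
hood 1664 [530.1 172.3] [29.  46.2] 5.1 z 0.0864
[[-9.952e-01 -9.830e-02  1.600e-03]
 [-9.830e-02  9.952e-01  8.000e-04]
 [-1.700e-03  6.000e-04 -1.000e+00]] [ 0.42175933  0.49128393 -1.96196705] 0.004727260183035759
72 [0.51797834 0.14825281 0.05693509]
```

The scanner is centred over the label with its window about 42 mm above it. I'll lower it 1.5 mm and hold.

{"op": "send_rows", "data": {"deltas": [{"dx": -0.5,"dy": 0,"dz": -1.5,"rx": 0,"ry": 0,"rz": 0},{"dx": -0.5,"dy": 0,"dz": -1.5,"rx": 0,"ry": 0,"rz": 0},{"dx": -0.5,"dy": 0,"dz": -1.5,"rx": 0,"ry": 0,"rz": 0},{"dx": -0.5,"dy": 0,"dz": -1.5,"rx": 0,"ry": 0,"rz": 0},{"dx": -0.5,"dy": 0,"dz": -1.5,"rx": 0,"ry": 0,"rz": 0}]}}

```text
clock: 6.9
tcp_pos: [0.5388, 0.1723, 0.1298]
orientation: [0.155, -3.138, 0.0]
contact_force: [0.1, -0.2, -1.0]
grip_width: 0.0313
gripper_force: 40.5
```

{"op": "send_rows", "data": {"deltas": [{"dx": 0,"dy": 0,"dz": 0,"rx": 0,"ry": 0,"rz": 0},{"dx": 0,"dy": 0,"dz": 0,"rx": 0,"ry": 0,"rz": 0},{"dx": 0,"dy": 0,"dz": 0,"rx": 0,"ry": 0,"rz": 0},{"dx": 0,"dy": 0,"dz": 0,"rx": 0,"ry": 0,"rz": 0},{"dx": 0,"dy": 0,"dz": 0,"rx": 0,"ry": 0,"rz": 0}]}}

```text
clock: 7.32
tcp_pos: [0.5388, 0.1723, 0.1298]
orientation: [0.155, -3.138, -0.0]
contact_force: [-0.2, 0.0, -1.0]
grip_width: 0.0316
gripper_force: 40.5
```

{"op": "send_rows", "data": {"deltas": [{"dx": 0,"dy": 0,"dz": 0,"rx": 0,"ry": 0,"rz": 0},{"dx": 0,"dy": 0,"dz": 0,"rx": 0,"ry": 0,"rz": 0},{"dx": 0,"dy": 0,"dz": 0,"rx": 0,"ry": 0,"rz": 0},{"dx": 0,"dy": 0,"dz": 0,"rx": 0,"ry": 0,"rz": 0},{"dx": 0,"dy": 0,"dz": 0,"rx": 0,"ry": 0,"rz": 0}]}}

```text
clock: 7.73
tcp_pos: [0.5388, 0.1723, 0.1298]
orientation: [0.155, -3.138, -0.0]
contact_force: [0.1, 0.2, -1.7]
grip_width: 0.0316
gripper_force: 40.5
```

{"op": "send_rows", "data": {"deltas": [{"dx": 0,"dy": 0,"dz": 0,"rx": 0,"ry": 0,"rz": 0},{"dx": 0,"dy": 0,"dz": 0,"rx": 0,"ry": 0,"rz": 0},{"dx": 0,"dy": 0,"dz": 0,"rx": 0,"ry": 0,"rz": 0},{"dx": 0,"dy": 0,"dz": 0,"rx": 0,"ry": 0,"rz": 0},{"dx": 0,"dy": 0,"dz": 0,"rx": 0,"ry": 0,"rz": 0}]}}

```text
clock: 8.15
tcp_pos: [0.5388, 0.1723, 0.1298]
orientation: [0.155, -3.138, -0.0]
contact_force: [-0.2, -0.6, -1.5]
grip_width: 0.0312
gripper_force: 40.5
```

{"op": "send_rows", "data": {"deltas": [{"dx": 0,"dy": 0,"dz": 15,"rx": 0,"ry": 0,"rz": 0},{"dx": 0,"dy": 0,"dz": 40,"rx": 0,"ry": 0,"rz": 0},{"dx": 0,"dy": -10,"dz": 60,"rx": 0,"ry": 0,"rz": 0},{"dx": -2,"dy": -40,"dz": 62,"rx": 0,"ry": 0,"rz": 0},{"dx": -4,"dy": -75,"dz": 62,"rx": 0,"ry": 0,"rz": 0}]}}

```text
clock: 8.57
tcp_pos: [0.5359, 0.0994, 0.1936]
orientation: [-0.162, 3.133, 0.003]
contact_force: [0.7, -0.9, -2.2]
grip_width: 0.0315
gripper_force: 40.6
```

{"op": "send_rows", "data": {"deltas": [{"dx": -2,"dy": -35,"dz": 0,"rx": 0,"ry": 0,"rz": 0},{"dx": -4,"dy": -70,"dz": 0,"rx": 0,"ry": 0,"rz": 0},{"dx": -6,"dy": -105,"dz": 0,"rx": 0,"ry": 0,"rz": 0},{"dx": -8,"dy": -140,"dz": 0,"rx": 0,"ry": 0,"rz": 0},{"dx": -10,"dy": -175,"dz": 0,"rx": 0,"ry": 0,"rz": 0}]}}

```text
clock: 8.98
tcp_pos: [0.5244, -0.0793, 0.192]
orientation: [-0.155, 3.137, 0.0]
contact_force: [0.3, 0.4, -0.7]
grip_width: 0.0315
gripper_force: 40.5
```

{"op": "send_rows", "data": {"deltas": [{"dx": -2,"dy": -35,"dz": 0,"rx": 0,"ry": 0,"rz": 0},{"dx": -4,"dy": -70,"dz": 0,"rx": 0,"ry": 0,"rz": 0},{"dx": -5,"dy": -105,"dz": 0,"rx": 0,"ry": 0,"rz": 0},{"dx": -5,"dy": -140,"dz": 0,"rx": 0,"ry": 0,"rz": 0},{"dx": -5,"dy": -175,"dz": 0,"rx": 0,"ry": 0,"rz": 0}]}}

```text
clock: 9.4
tcp_pos: [0.5194, -0.2543, 0.1919]
orientation: [-0.155, 3.138, 0.0]
contact_force: [0.6, -0.7, -1.6]
grip_width: 0.0312
gripper_force: 40.5
```

{"op": "send_rows", "data": {"deltas": [{"dx": 0,"dy": -30,"dz": 0,"rx": 0,"ry": 0,"rz": 0},{"dx": 0,"dy": -50,"dz": 0,"rx": 0,"ry": 0,"rz": 0},{"dx": 0,"dy": -61,"dz": 0,"rx": 0,"ry": 0,"rz": 0},{"dx": 0,"dy": -61,"dz": 0,"rx": 0,"ry": 0,"rz": 0},{"dx": 0,"dy": -61,"dz": 0,"rx": 0,"ry": 0,"rz": 0}]}}

```text
clock: 9.82
tcp_pos: [0.5198, -0.3128, 0.1915]
orientation: [0.155, -3.137, -0.002]
contact_force: [0.6, 0.7, -1.7]
grip_width: 0.0315
gripper_force: 40.6
```

{"op": "send_rows", "data": {"deltas": [{"dx": 0,"dy": 0,"dz": -30,"rx": 0,"ry": 0,"rz": 0},{"dx": 0,"dy": 0,"dz": -60,"rx": 0,"ry": 0,"rz": 0},{"dx": 0,"dy": 0,"dz": -85,"rx": 0,"ry": 0,"rz": 0},{"dx": 0,"dy": 0,"dz": -95,"rx": 0,"ry": 0,"rz": 0},{"dx": 0,"dy": 0,"dz": -98,"rx": 0,"ry": 0,"rz": 0}]}}

```text
clock: 10.23
tcp_pos: [0.5192, -0.3107, 0.0918]
orientation: [0.159, -3.134, -0.005]
contact_force: [0.7, -0.5, -1.4]
grip_width: 0.0314
gripper_force: 40.4
```

{"op": "send_rows", "data": {"deltas": [{"dx": 0,"dy": 0,"dz": 0,"rx": 0,"ry": 0,"rz": 0},{"dx": 0,"dy": 0,"dz": -2,"rx": 0,"ry": 0,"rz": 0},{"dx": 0,"dy": 0,"dz": -4,"rx": 0,"ry": 0,"rz": 0},{"dx": 0,"dy": 0,"dz": -6,"rx": 0,"ry": 0,"rz": 0},{"dx": 0,"dy": 0,"dz": -6,"rx": 0,"ry": 0,"rz": 0}]}}

```text
clock: 10.65
tcp_pos: [0.5201, -0.3138, 0.0883]
orientation: [-0.155, 3.137, -0.0]
contact_force: [0.2, -0.1, -1.6]
grip_width: 0.0318
gripper_force: 40.4
```

{"op": "send_rows", "data": {"deltas": [{"dx": 0,"dy": 0,"dz": 0,"rx": 0,"ry": 0,"rz": 0},{"dx": 0,"dy": 0,"dz": -0.5,"rx": 0,"ry": 0,"rz": 0},{"dx": 0,"dy": 0,"dz": -1,"rx": 0,"ry": 0,"rz": 0},{"dx": 0,"dy": 0,"dz": -1,"rx": 0,"ry": 0,"rz": 0}]}}

```text
clock: 10.98
tcp_pos: [0.5197, -0.3137, 0.0868]
orientation: [0.155, -3.138, -0.0]
contact_force: [-0.1, -0.1, -2.0]
grip_width: 0.0315
gripper_force: 40.4
```

{"op": "send_rows", "data": {"deltas": [{"dx": 0,"dy": 0,"dz": -1,"rx": 0,"ry": 0,"rz": 0},{"dx": 0,"dy": 0,"dz": -1.5,"rx": 0,"ry": 0,"rz": 0},{"dx": 0,"dy": 0,"dz": -2,"rx": 0,"ry": 0,"rz": 0},{"dx": 0,"dy": 0,"dz": -2,"rx": 0,"ry": 0,"rz": 0}]}}

```text
clock: 11.32
tcp_pos: [0.5197, -0.3137, 0.0846]
orientation: [0.155, -3.137, -0.0]
contact_force: [-0.3, 0.4, -2.9]
grip_width: 0.0316
gripper_force: 40.4
```

{"op": "send_rows", "data": {"deltas": [{"dx": 0,"dy": 0,"dz": -0.5,"rx": 0,"ry": 0,"rz": 0},{"dx": 0,"dy": 0,"dz": -1,"rx": 0,"ry": 0,"rz": 0},{"dx": 0,"dy": 0,"dz": -1,"rx": 0,"ry": 0,"rz": 0}]}}

```text
clock: 11.57
tcp_pos: [0.5198, -0.3137, 0.0841]
orientation: [-0.155, 3.138, 0.0]
contact_force: [-0.4, 1.4, 1.9]
grip_width: 0.0317
gripper_force: 40.9
```

Contact with the tray floor. Now I'll release.

{"op": "send_rows", "data": {"deltas": [{"dx": 0,"dy": 0,"dz": 0,"rx": 0,"ry": 0,"rz": 0},{"dx": 0,"dy": 0,"dz": 0,"rx": 0,"ry": 0,"rz": 0},{"dx": 0,"dy": 0,"dz": 0,"rx": 0,"ry": 0,"rz": 0},{"dx": 0,"dy": 0,"dz": 0,"rx": 0,"ry": 0,"rz": 0},{"dx": 0,"dy": 0,"dz": 0,"rx": 0,"ry": 0,"rz": 0}], "jaw": 70}}

```text
clock: 11.98
tcp_pos: [0.5198, -0.3137, 0.0838]
orientation: [-0.155, 3.138, -0.0]
contact_force: [-0.2, 0.0, -0.8]
grip_width: 0.0702
gripper_force: 0.0
```

{"op": "send_rows", "data": {"deltas": [{"dx": 0,"dy": 0,"dz": 15,"rx": 0,"ry": 0,"rz": 0},{"dx": 0,"dy": 0,"dz": 45,"rx": 0,"ry": 0,"rz": 0},{"dx": 0,"dy": 0,"dz": 80,"rx": 0,"ry": 0,"rz": 0},{"dx": 0,"dy": 0,"dz": 120,"rx": 0,"ry": 0,"rz": 0},{"dx": 0,"dy": 0,"dz": 130,"rx": 0,"ry": 0,"rz": -6}]}}

```text
clock: 12.4
tcp_pos: [0.5221, -0.3157, 0.2201]
orientation: [0.01, 3.133, -0.005]
contact_force: [0.8, -0.5, 1.2]
grip_width: 0.0701
gripper_force: 0.0
```

```bash
python3 w.py w5 top,.52,-.313,.04,.105,.125 hood,.52,-.313,.05,.027,.045
```

```text
[ 0.52231494 -0.31556922  0.21979353] [ 0.13  0.41  0.4   1.77 -0.19  0.99  2.16] 12.45 cam [ 0.45258551 -0.3140355   0.35102118]
top 1157 [ 518.6 -313. ] [32.3 32. ] 5.6 z 0.1146
hood 467 [ 517.9 -313.1] [44.6 46.1] 5.6 z 0.0383
```

{"op": "send_rows", "data": {"deltas": [{"dx": 2,"dy": 15,"dz": 0,"rx": 0,"ry": 0,"rz": -7},{"dx": 4,"dy": 30,"dz": 0,"rx": 0,"ry": 0,"rz": -14},{"dx": 6,"dy": 45,"dz": 0,"rx": 0,"ry": 0,"rz": -21},{"dx": 8,"dy": 60,"dz": 0,"rx": 0,"ry": 0,"rz": -28},{"dx": 10,"dy": 75,"dz": 0,"rx": 0,"ry": 0,"rz": -35}]}}

```text
clock: 12.87
tcp_pos: [0.5295, -0.2378, 0.2132]
orientation: [-0.962, -2.99, -0.0]
contact_force: [0.5, 0.1, 0.4]
grip_width: 0.0698
gripper_force: 0.0
```

{"op": "send_rows", "data": {"deltas": [{"dx": 2,"dy": 15,"dz": 0,"rx": 0,"ry": 0,"rz": -7},{"dx": 4,"dy": 30,"dz": 0,"rx": 0,"ry": 0,"rz": -14},{"dx": 6,"dy": 45,"dz": 0,"rx": 0,"ry": 0,"rz": -21},{"dx": 8,"dy": 60,"dz": 0,"rx": 0,"ry": 0,"rz": -28},{"dx": 10,"dy": 75,"dz": 0,"rx": 0,"ry": 0,"rz": -35}]}}

```text
clock: 13.28
tcp_pos: [0.5395, -0.1628, 0.2133]
orientation: [-1.816, -2.563, 0.001]
contact_force: [0.3, -0.1, 0.2]
grip_width: 0.0701
gripper_force: 0.0
```

{"op": "send_rows", "data": {"deltas": [{"dx": 2,"dy": 15,"dz": 0,"rx": 0,"ry": 0,"rz": -7},{"dx": 3,"dy": 30,"dz": 0,"rx": 0,"ry": 0,"rz": -14},{"dx": 3,"dy": 36,"dz": 0,"rx": 0,"ry": 0,"rz": -21},{"dx": 3,"dy": 36,"dz": 0,"rx": 0,"ry": 0,"rz": -28},{"dx": 3,"dy": 36,"dz": 0,"rx": 0,"ry": 0,"rz": -32}]}}

```text
clock: 13.7
tcp_pos: [0.5426, -0.1267, 0.2132]
orientation: [-2.451, -1.964, 0.001]
contact_force: [1.1, -0.9, 0.7]
grip_width: 0.07
gripper_force: 0.0
```

{"op": "send_rows", "data": {"deltas": [{"dx": 0,"dy": 0,"dz": 0,"rx": 0,"ry": 0,"rz": 0},{"dx": 0,"dy": 0,"dz": 0,"rx": 0,"ry": 0,"rz": 0},{"dx": 0,"dy": 0,"dz": 0,"rx": 0,"ry": 0,"rz": 0}]}}

```text
clock: 13.95
tcp_pos: [0.5426, -0.1278, 0.2135]
orientation: [-2.445, -1.972, 0.001]
contact_force: [-0.1, -0.7, 0.0]
grip_width: 0.0701
gripper_force: 0.0
```

```bash
python3 w.py w6 tall,.544,-.128,.03,.062,.075 short,.559,-.059,.03,.036,.05 stand,.552,-.093,.09,.012,.02; python3 -c "
from h import *
M=R.from_rotvec(r.get_obs()['orientation']).as_matrix();print(M.round(3),np.degrees(np.arctan2(M[1,1],M[0,1])))"
```

```text
[ 0.54262899 -0.12783075  0.21364645] [-0.49  0.4   0.79  1.91 -0.34  0.97  0.24] 14.0 cam [ 0.55601171 -0.06100801  0.34505604]
tall 503 [ 542.6 -128.1] [32.3 17.3] 78.0 z 0.0679
short 474 [557.3 -59.8] [30.8 17.2] 77.3 z 0.0439
stand 5506 [549.6 -94.3] [139.2  70.1] 78.0 z 0.016
[[ 0.212  0.977 -0.   ]
 [ 0.977 -0.212  0.   ]
 [-0.    -0.    -1.   ]] -12.250637077509248
```

View pics/w6.png

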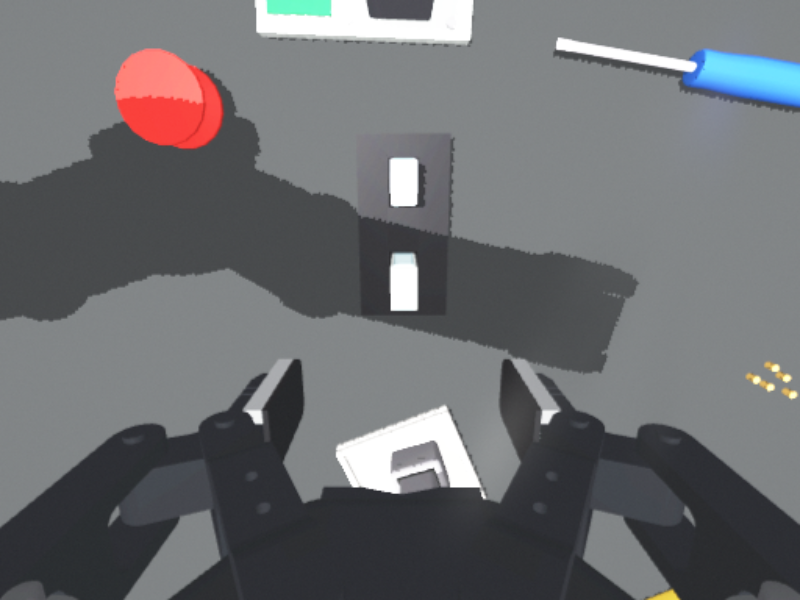

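The tall cell is at (404,285), centred between the fingers and aligned with them. The short cell at (404,182) is clear.

{"op": "send_rows", "data": {"deltas": [{"dx": 0,"dy": 0,"dz": -35,"rx": 0,"ry": 0,"rz": 0},{"dx": 0,"dy": 0,"dz": -70,"rx": 0,"ry": 0,"rz": 0},{"dx": 0,"dy": 0,"dz": -105,"rx": 0,"ry": 0,"rz": 0},{"dx": 0,"dy": 0,"dz": -130,"rx": 0,"ry": 0,"rz": 0},{"dx": 0,"dy": 0,"dz": -140,"rx": 0,"ry": 0,"rz": 0}], "jaw": 50}}

```text
clock: 14.42
tcp_pos: [0.5405, -0.1273, 0.0704]
orientation: [-2.444, -1.968, 0.006]
contact_force: [-0.4, 0.6, -0.0]
grip_width: 0.0502
gripper_force: 0.0
```

{"op": "send_rows", "data": {"deltas": [{"dx": 0,"dy": 0,"dz": -15,"rx": 0,"ry": 0,"rz": 0},{"dx": 0,"dy": 0,"dz": -28,"rx": 0,"ry": 0,"rz": 0},{"dx": 0,"dy": 0,"dz": -31,"rx": 0,"ry": 0,"rz": 0},{"dx": 0,"dy": 0,"dz": -31,"rx": 0,"ry": 0,"rz": 0},{"dx": 0,"dy": 0,"dz": -31,"rx": 0,"ry": 0,"rz": 0}]}}

```text
clock: 14.83
tcp_pos: [0.5433, -0.128, 0.0436]
orientation: [2.447, 1.969, 0.001]
contact_force: [-1.0, 0.1, 0.2]
grip_width: 0.0497
gripper_force: 0.0
```

{"op": "send_rows", "data": {"deltas": [{"dx": 0,"dy": 0,"dz": 0,"rx": 0,"ry": 0,"rz": 0},{"dx": 0,"dy": 0,"dz": 0,"rx": 0,"ry": 0,"rz": 0},{"dx": 0,"dy": 0,"dz": 0,"rx": 0,"ry": 0,"rz": 0},{"dx": 0,"dy": 0,"dz": 0,"rx": 0,"ry": 0,"rz": 0},{"dx": 0,"dy": 0,"dz": 0,"rx": 0,"ry": 0,"rz": 0}], "jaw": 10, "newtons": 30}}

```text
clock: 15.25
tcp_pos: [0.5433, -0.1277, 0.0436]
orientation: [2.447, 1.969, 0.002]
contact_force: [-1.4, 1.2, 7.4]
grip_width: 0.0175
gripper_force: 34.7
```

{"op": "send_rows", "data": {"deltas": [{"dx": 0,"dy": 0,"dz": 0,"rx": 0,"ry": 0,"rz": 0},{"dx": 0,"dy": 0,"dz": 0,"rx": 0,"ry": 0,"rz": 0}]}}

```text
clock: 15.42
tcp_pos: [0.5433, -0.1277, 0.0436]
orientation: [2.447, 1.969, 0.002]
contact_force: [-0.2, 0.5, 6.8]
grip_width: 0.018
gripper_force: 34.7
```

{"op": "send_rows", "data": {"deltas": [{"dx": 0,"dy": 0,"dz": 5,"rx": 0,"ry": 0,"rz": 0},{"dx": 0,"dy": 0,"dz": 15,"rx": 0,"ry": 0,"rz": 0},{"dx": 0,"dy": 0,"dz": 45,"rx": 0,"ry": 0,"rz": 0},{"dx": 0,"dy": 0,"dz": 80,"rx": 0,"ry": 0,"rz": 0},{"dx": 0,"dy": 0,"dz": 115,"rx": 0,"ry": 0,"rz": 0}]}}

```text
clock: 15.83
tcp_pos: [0.5417, -0.1278, 0.1592]
orientation: [-2.447, -1.968, 0.003]
contact_force: [0.7, 0.8, -0.5]
grip_width: 0.0171
gripper_force: 33.8
```

{"op": "send_rows", "data": {"deltas": [{"dx": 4,"dy": 20,"dz": 15,"rx": 0,"ry": 0,"rz": 0},{"dx": 10,"dy": 50,"dz": 15,"rx": 0,"ry": 0,"rz": 0},{"dx": 17,"dy": 85,"dz": 15,"rx": 0,"ry": 0,"rz": 0},{"dx": 25,"dy": 120,"dz": 15,"rx": 0,"ry": 0,"rz": 0},{"dx": 32,"dy": 150,"dz": 15,"rx": 0,"ry": 0,"rz": 0}]}}

```text
clock: 16.25
tcp_pos: [0.5747, 0.0249, 0.1736]
orientation: [-2.446, -1.97, -0.001]
contact_force: [0.9, 0.7, -0.1]
grip_width: 0.018
gripper_force: 33.8
```

{"op": "send_rows", "data": {"deltas": [{"dx": 5,"dy": 25,"dz": 0,"rx": 0,"ry": 0,"rz": 0},{"dx": 13,"dy": 60,"dz": 0,"rx": 0,"ry": 0,"rz": 0},{"dx": 21,"dy": 95,"dz": 0,"rx": 0,"ry": 0,"rz": -1},{"dx": 29,"dy": 132,"dz": 0,"rx": 0,"ry": 0,"rz": -2},{"dx": 29,"dy": 132,"dz": 0,"rx": 0,"ry": 0,"rz": -2}]}}

```text
clock: 16.67
tcp_pos: [0.6041, 0.1649, 0.1727]
orientation: [-2.469, -1.938, -0.004]
contact_force: [0.3, 2.1, -1.9]
grip_width: 0.0177
gripper_force: 33.8
```

{"op": "send_rows", "data": {"deltas": [{"dx": 0,"dy": 0,"dz": 0,"rx": 0,"ry": 0,"rz": 0},{"dx": 0,"dy": 0,"dz": 0,"rx": 0,"ry": 0,"rz": 0},{"dx": 0,"dy": 0,"dz": 0,"rx": 0,"ry": 0,"rz": 0}]}}

```text
clock: 16.92
tcp_pos: [0.6035, 0.1525, 0.1732]
orientation: [2.483, 1.924, -0.001]
contact_force: [0.2, -0.9, -0.2]
grip_width: 0.0175
gripper_force: 33.8
```

```bash
python3 w.py w7 headL,.625,.237,.06,.072,.085 headR,.585,.07,.06,.072,.085 cell,.604,.154,.03,.15,.2; python3 -c "
from h import *
M=R.from_rotvec(r.get_obs()['orientation']).as_matrix();print(M.round(3),np.degrees(np.arctan2(M[1,1],M[0,1])))"
```

```text
[0.6035703  0.15229252 0.17320956] [-0.87  0.56  0.73  1.79 -0.44  0.97 -0.21] 16.9667 cam [0.61945912 0.21864984 0.30465501]
headL 3331 [625.  235.4] [51.8 44. ] 75.5 z 0.0779
headR 27 [578.3  52. ] [ 5.9 42.9] 72.1 z 0.0779
cell 5036 [605.7 154. ] [38.6 35.9] 16.9 z 0.1967
[[ 0.25   0.968 -0.   ]
 [ 0.968 -0.25  -0.   ]
 [-0.     0.    -1.   ]] -14.506389014622439
```

View pics/w7.png

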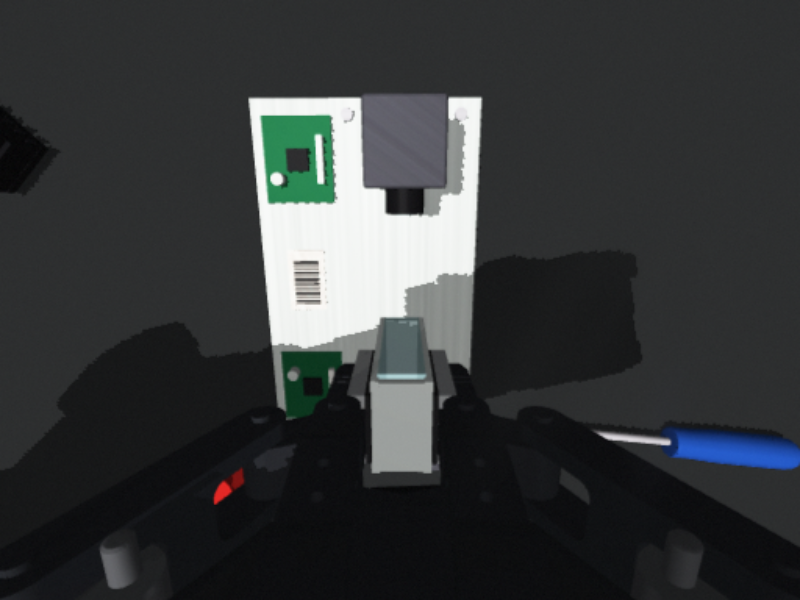

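The cell hangs upright with its windows at about (403,350) untouched. The left head is at (405,140), its snout tip at (405,212), and the label at (307,280).

```bash
python3 - <<'E'
from h import *
d=np.load("w.npz");P=d["P"];z=P[...,2]
near=np.hypot(P[...,0]-.625,P[...,1]-.237)<.06
k=near&(abs(z-.078)<.0015)
c,s,a=cv2.minAreaRect((P[k][:,:2]*1000).astype(np.float32)); print(k.sum(),c,s,a)
for yaw in(-14.1,-14.5):
    t=np.radians(yaw); X=np.array([np.cos(t),np.sin(t)]);Y=np.array([-X[1],X[0]])
    Q=P[k][:,:2]*1000; q=np.c_[Q@X,Q@Y]; lo,hi=np.percentile(q,[.3,99.7],axis=0); cc=(lo+hi)/2
    hc=cc[0]*X+cc[1]*Y; print(yaw,"head",hc,hi-lo,"beam",hc-87*Y)
    m=near&(z>.05)&(z<.0725); S=P[m][:,:2]*1000; sq=np.c_[S@X,S@Y]
    m2=sq[:,1]<lo[1]-2; print("snout tip y",np.percentile(sq[m2,1],1)-cc[1],"x",np.median(sq[m2,0])-cc[0], m2.sum(), "top z",P[m][m2][:,2].max())
# head near edge & far edge lines for yaw; plate long edge
g=d["img"].min(-1); pl=(z>.006)&(z<.0125)&(g>150)
Q=P[pl]*1000; print(cv2.minAreaRect(Q[:,:2].astype(np.float32)))
print(np.nanmax(z[200:310,230:290]),)
E
```

```text
3133 (625.7904052734375, 238.5100860595703) (45.07604217529297, 43.75569534301758) 75.53498840332031
-14.1 head [625.84171893 238.45256838] [43.26553913 45.04654885] beam [604.6472129  154.07370306]
snout tip y -36.76974997823322 x -0.43994541043764457 361 top z 0.07219099298828816
-14.5 head [625.83852447 238.46241404] [43.22917076 45.01239522] beam [604.05546411 154.23356933]
snout tip y -36.782426522453534 x -0.22391735772600896 361 top z 0.07219099298828816
((588.4760131835938, 193.02728271484375), (172.64254760742188, 150.24913024902344), 75.78350830078125)
0.24311287620881145
```

{"op": "send_rows", "data": {"deltas": [{"dx": 1,"dy": 2,"dz": -12,"rx": 0,"ry": 0,"rz": 0.2},{"dx": 1,"dy": 2,"dz": -30,"rx": 0,"ry": 0,"rz": 0.2},{"dx": 1,"dy": 2,"dz": -50,"rx": 0,"ry": 0,"rz": 0.2},{"dx": 1,"dy": 2,"dz": -65,"rx": 0,"ry": 0,"rz": 0.2},{"dx": 1,"dy": 2,"dz": -80,"rx": 0,"ry": 0,"rz": 0.2}]}}

```text
clock: 17.38
tcp_pos: [0.6042, 0.1554, 0.0911]
orientation: [-2.479, -1.929, 0.002]
contact_force: [-0.3, 0.2, -1.5]
grip_width: 0.0177
gripper_force: 33.8
```

{"op": "send_rows", "data": {"deltas": [{"dx": 0,"dy": 0,"dz": -12,"rx": 0,"ry": 0,"rz": 0},{"dx": 0,"dy": 0,"dz": -22,"rx": 0,"ry": 0,"rz": 0},{"dx": 0,"dy": 0,"dz": -27,"rx": 0,"ry": 0,"rz": 0},{"dx": 0,"dy": 0,"dz": -27,"rx": 0,"ry": 0,"rz": 0},{"dx": 0,"dy": 0,"dz": -27,"rx": 0,"ry": 0,"rz": 0}]}}

```text
clock: 17.8
tcp_pos: [0.605, 0.1561, 0.066]
orientation: [2.478, 1.93, 0.0]
contact_force: [0.2, -1.0, 0.3]
grip_width: 0.0179
gripper_force: 33.8
```

{"op": "send_rows", "data": {"deltas": [{"dx": 0,"dy": 0,"dz": 0,"rx": 0,"ry": 0,"rz": 0},{"dx": 0,"dy": 0,"dz": 0,"rx": 0,"ry": 0,"rz": 0},{"dx": 0,"dy": 0,"dz": 0,"rx": 0,"ry": 0,"rz": 0},{"dx": 0,"dy": 0,"dz": 0,"rx": 0,"ry": 0,"rz": 0}]}}

```text
clock: 18.13
tcp_pos: [0.605, 0.1565, 0.0663]
orientation: [2.478, 1.931, 0.001]
contact_force: [-0.9, 0.9, -1.4]
grip_width: 0.0176
gripper_force: 33.8
```

```bash
python3 w.py w8; python3 - <<'E'
from h import *
o=r.get_obs();M=R.from_rotvec(o["orientation"]).as_matrix();print(M.round(3),np.degrees(np.arctan2(M[1,1],M[0,1])),o["contact_force"])
d=np.load("w.npz");P=d["P"];z=P[...,2]
t=np.radians(-14.3); X=np.array([np.cos(t),np.sin(t)]);Y=np.array([-X[1],X[0]])
q=np.stack([(P[...,:2]*1000-[604.4,154.1])@X,(P[...,:2]*1000-[604.4,154.1])@Y],-1)
k=(abs(q[...,0])<30)&(q[...,1]>60)&(abs(z-.078)<.002); 
if k.sum(): print("head",k.sum(),np.percentile(q[k],[1,99],axis=0),cv2.minAreaRect(q[k].astype(np.float32)))
k=(abs(q[...,0])<13)&(abs(q[...,1])<25)&(z<.1)&(z>.025); 
c=np.c_[q[k],z[k]*1000]; print("cell",k.sum(),np.percentile(c,[1,50,99],axis=0))
kt=k&(abs(z-.09)<.003); print(kt.sum(),cv2.minAreaRect(q[kt].astype(np.float32)),np.median(z[kt]) )
E
```

```text
[0.60494861 0.15647276 0.06618441] [-0.79  0.69  0.62  1.84 -0.55  0.79 -0.12] 18.1833 cam [0.62051263 0.2226352  0.19784866]
[[ 0.244  0.97   0.001]
 [ 0.97  -0.244  0.   ]
 [ 0.     0.    -1.   ]] -14.139776855799191 [ 0.13561847  0.31388807 -0.74062478]
head 12132 [[-21.17218778  65.01301246]
 [ 21.23721392 109.37276861]] ((0.04309844970703125, 87.2909927368164), (43.898193359375, 45.622581481933594), 0.1534528136253357)
cell 4665 [[-12.41103226 -11.91621696  36.00364828]
 [ -0.93696998  12.26164663  90.20787314]
 [ 12.34903487  18.33954991  98.63909227]]
2859 ((0.2410593032836914, 2.542107582092285), (25.888412475585938, 31.876779556274414), 0.9877473711967468) 0.09062561459841752
```

View pics/w8.png

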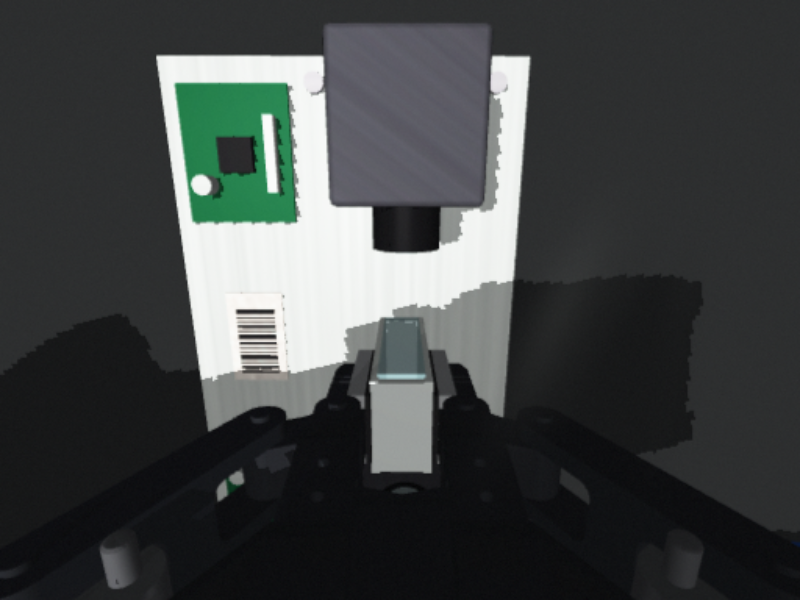

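The cell is square to the beam. It sits 2.4 mm toward the left snout and 0.6 mm high, so I'll correct both.

{"op": "send_rows", "data": {"deltas": [{"dx": -0.6,"dy": -2.2,"dz": -0.6,"rx": 0,"ry": 0,"rz": 0},{"dx": -0.6,"dy": -2.2,"dz": -0.6,"rx": 0,"ry": 0,"rz": 0},{"dx": -0.6,"dy": -2.2,"dz": -0.6,"rx": 0,"ry": 0,"rz": 0},{"dx": -0.6,"dy": -2.2,"dz": -0.6,"rx": 0,"ry": 0,"rz": 0},{"dx": -0.6,"dy": -2.2,"dz": -0.6,"rx": 0,"ry": 0,"rz": 0}]}}

```text
clock: 18.6
tcp_pos: [0.6042, 0.1542, 0.0652]
orientation: [-2.478, -1.931, 0.0]
contact_force: [-0.0, 0.2, -0.8]
grip_width: 0.0173
gripper_force: 33.8
```

{"op": "send_rows", "data": {"deltas": [{"dx": 0,"dy": 0,"dz": 0,"rx": 0,"ry": 0,"rz": 0},{"dx": 0,"dy": 0,"dz": 0,"rx": 0,"ry": 0,"rz": 0},{"dx": 0,"dy": 0,"dz": 0,"rx": 0,"ry": 0,"rz": 0},{"dx": 0,"dy": 0,"dz": 0,"rx": 0,"ry": 0,"rz": 0},{"dx": 0,"dy": 0,"dz": 0,"rx": 0,"ry": 0,"rz": 0}]}}

```text
clock: 19.02
tcp_pos: [0.6041, 0.1541, 0.0652]
orientation: [-2.478, -1.931, 0.0]
contact_force: [-0.2, -0.6, -0.7]
grip_width: 0.0177
gripper_force: 33.8
```

{"op": "send_rows", "data": {"deltas": [{"dx": 0,"dy": 0,"dz": 0,"rx": 0,"ry": 0,"rz": 0},{"dx": 0,"dy": 0,"dz": 0,"rx": 0,"ry": 0,"rz": 0},{"dx": 0,"dy": 0,"dz": 0,"rx": 0,"ry": 0,"rz": 0},{"dx": 0,"dy": 0,"dz": 0,"rx": 0,"ry": 0,"rz": 0},{"dx": 0,"dy": 0,"dz": 0,"rx": 0,"ry": 0,"rz": 0}]}}

```text
clock: 19.43
tcp_pos: [0.6042, 0.1541, 0.0652]
orientation: [2.478, 1.931, 0.0]
contact_force: [0.1, 0.3, -1.3]
grip_width: 0.0175
gripper_force: 33.8
```

```bash
python3 -c "
from bench import r
print(r.hand_in())"
```

```text
the job is handed in; nothing more can be done
None
```

The job is handed in, but no verdict came back: the scanner was held about 4 cm over the label for about 1.5 s and is back upright in its tray, and the taller cell is held still and square midway between the snouts.

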